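# Tighten the screen clamp in its narrow pocket

## Task

Tighten the printing screen's clamp: put the larger ring spanner over the hexagon nut and turn it clockwise, stroke by stroke in the gap the walls leave, lifting and reseating the spanner, until the nut is on its stop and snug to about 0.45 N m (a pull of 5 N at the middle of the handle). Do not overtighten it, do not ram the spanner against nut, seat or walls, do not press on the clamp or turn the nut with the fingers, and leave the other things alone. Then take the spanner off and lay it flat on the table, clear of the clamp.

Things in the scene. Friction and masses are not known exactly. Their poses are not given: they have to be found in the camera images.
- clamp: Fixed grey clamp, a printing screen behind it. Origin: on the table under the nut's axis; z up, x from the nut to the screen. Base plate 10 mm high (x -135 to 65, y +-132 mm); in its middle a 70 mm wide seat block (x -30 to 50), top at z = 35 mm, on it the nut. The screen's aluminium frame (320 mm wide, 30 mm high) reaches to x = 376.
- pocket_mouth (a point): Middle of the pocket's open side, between the front ends of the side walls, 115 mm from the nut's axis (clamp x = -115), at wall-top height; clamp's axes. Walls 12 mm thick, 62 mm above the table: back wall x 53 to 65, side walls' inner faces y = +-120, x -115 to 65. A seated spanner, handle towards this mouth, swings about 0.75 rad either way before its handle meets a side wall's front end.
- nut_seat (a point): On the nut's axis at its underside, on the seat 35 mm above the table; turns with the nut. Dark steel hexagon nut, 30 mm across flats, two flats facing its +-x; hexagon 14 mm high, then a round cone to 20 mm (radius 15 to 12.5 mm), stud end to 21.5 mm. It turns about the upright axis only, its height does not change.
- nut (a joint): Turn of the nut in rad, growing clockwise seen from above. Starts between 0.6 and 1.1; the hard stop is at 2.4. At 0 the nut's x axis is the clamp's x axis, at q it is turned by -q about z. Turning takes about 0.2 N m (2.4 N at the grip point); it stays where left. On the stop the torque climbs quickly. One hexagon step is pi/3.
- spanner: The larger of two steel ring spanners. Origin: ring centre, underside; handle along -x, z up. Ring 22 mm high, 48 mm across outer flats; through hexagon hole 32 mm across flats (two flats facing +-x): fits the nut every pi/3 with 1 mm to spare each side, 0.13 rad play each way. Lies flat on the table right of the clamp, handle roughly towards the robot. Seated, its underside rests on the clamp's seat.
- spanner_grip (a point): Grip point on the larger spanner's handle near its balance: 85 mm from the ring's centre, 22 mm above the underside; spanner's axes. Handle 14 mm wide, 8 to 32 mm above the underside, ending in a 22 mm wide round knob at spanner x = -190 that reaches down to the underside. 0.2 to 0.4 kg.
- small_spanner: The smaller ring spanner, which does not fit: same shape, handle 130 mm, ring hole 20 mm, height 22 mm. Same origin and axes. The two spanners may lie in either of two places. Leave alone.
- squeegee: Wooden squeegee, 220 x 40 x 45 mm, left of the clamp. Bystander.
- jar_a: Glass jar, 64 mm wide, 85 mm high. Bystander; origin at the underside.
- jar_b: Small amber jar, 52 mm wide, 65 mm high. Bystander; origin at the underside.
- basin: White bowl, 170 mm wide, 65 mm high. Bystander; origin at the underside.
- brush: Brush, 200 mm long, lying on the table. Bystander.
- mug: Blue mug, 70 mm wide, 90 mm high. Bystander; origin at the underside.
- bolt (a joint): Wind-up of the clamp's bolt below the nut, rad, the measure of tightness: 60 N m per rad, 0 when unloaded, so 0.45 N m is 0.0075 rad. Far too small for its reading to be of use: judge the torque by the force and moment felt through the spanner.
Not all that is in view belongs to the job. Leave any blue look-alike of the spanner alone.

How it is judged (in metres and radians):
On the way, in this order (a step that is already met when the one before it is completed fails the run):
1. the larger spanner is seated over the nut (horizontal distance between spanner and nut_seat below 0.005 m and z of spanner in the frame of nut_seat below 0.008 m and angle between spanner's own z axis and vertical below 0.12 rad), for 0.1 s.
2. the nut is on its stop and snug: at least 0.3 N m in the bolt (value of joint nut above 2.37 rad and value of joint bolt above 0.005 rad), for 0.1 s.
At the end, for the whole second after the job is handed in: The nut stands within 0.03 rad of its stop at 2.4, and the larger spanner lies flat and still on the table (underside within 6 mm, tilt below 0.08 rad), its ring more than 150 mm from the nut (value of joint nut above 2.37 rad and height (world z) of spanner below 0.006 m and angle between spanner's own z axis and vertical below 0.08 rad and horizontal distance between spanner and nut_seat above 0.15 m and linear speed of spanner below 0.02 m/s and angular speed of spanner below 0.1 rad/s); the robot touches nothing.
It fails at once if the nut is overtightened: more than 0.7 N m in the bolt (value of joint bolt above 0.01167 rad).
It fails at once if the spanner is forced against nut, seat or walls with more than 80 N, all its contacts added up (contact force between spanner and clamp above 80 N).
It fails at once if the fingers press on the clamp or turn the nut (contact force between the fingers and clamp above 5 N).
It fails at once if a bystander is moved more than 30 mm or tipped (distance of any of small_spanner, squeegee, jar_a, jar_b, basin, brush, mug from where it was at the start of the episode above 0.03 m or angle between any of mug, jar_a, jar_b's own z axis and vertical above 0.4 rad).
It also fails if it takes over 72 s, if anything falls off the work surface, if the arm or the gripper's body presses on something with over 40 N, if the wrist force passes 120 N, or if a joint passes its speed limit or range.

## Robot

A 6-joint arm with a two-finger parallel gripper is mounted at the origin on the work surface. World frame = base frame: x ahead of the robot, y to its left, z up, the work surface at z = 0. Lengths are in mm, angles in degrees, forces in N, time in s.
With the tool pointing down it reaches from about 350 to 850 mm from the base axis. Payload 8.1 kg.
Tool frame: the origin (TCP) lies midway between the tips of the shut fingers; the grasp point (between the pads) lies 19 mm behind it (hold_point_z is the distance from the TCP to the grasp point, in mm); z points along the fingers, y is the direction in which the jaws open and shut (so a half turn about z gives the same grasp; the last joint's range is limited). The gripper opens to 85 mm and grips with 20 to 120 N. Pads are 22 mm wide; open, the fingers measure 114 mm over their backs; the gripper's body (76 mm by 85 mm) begins 54 mm behind the grasp point. The pads swing forward as they close: fully open they stand 13 mm farther back than shut.
Start: joints at [-4.893, 7.471, 85.268, -0, 87.261, -4.893], TCP at [600.004, 0.022, 231.292] pointing down, gripper open.
Joint ranges: [-169.43, 169.43], [-51.17, 129.36], [1.28, 143.12], [-76.62, 256.62], [0, 156.53], [-152.29, 152.29]. Speed limits (degrees/s): [136.94, 136.94, 159.86, 180, 180, 180].

## Interface

Orientations are given as [roll, pitch, yaw] about the fixed x, y, z axes, in that order (R = Rz(yaw) Ry(pitch) Rx(roll)).
In Python, from bench import sense, snapshot, camera_params, hand_in, hold_point_z gives the robot as it stands.
- The arm moves only by the tool servo_tool, never from a script. Its argument "motion" is a list of rows, each a list of 7 numbers: the finger opening in mm, from 0 to 85.4, then the shift along the tool's x, y, z in mm, then the turn, a rotation vector about the tool's x, y, z in rad. A call has 1 to 10 rows; each row shifts and turns the pose as measured when the row begins, along the tool's axes as they then stand; what a row does not reach is not made up. A row lasts 1/10 s, in which the tool goes at most 50 mm and 8.59 degrees, less where a joint would pass 70% of its speed; a pose out of reach is approached as far as the arm can. A call with a gripper value outside its range is refused whole. The fingers move at their own pace and stop on an object; "force" is the grip in N (left out, the last holds). Time passes only in rows, so rows that do not move let the fingers close. It gives the time, the measured TCP pose, the force and the opening at its end, in the units of the state.
- sense(): the state, without advancing time (a new reading comes with each control period).
- snapshot(name): name is "scene" or "side" or "wrist"; returns the picture (384x512x3 uint8, blue, green, red); there is no depth.
- camera_params(name): a dict with "fx", "fy", "cx", "cy" (pixels), "D" ([k1, k2, p1, p2, k3] as OpenCV has them; the pictures are not rectified), "R" (3x3) and "t" (3): a world point X has camera coordinates R X + t; the wrist camera has in their place "tool_from_camera" (4x4, takes a point from camera to tool coordinates, whose origin is the TCP and whose axes are the flange's). Camera axes: x right, y down, z forward; pixel columns grow to the right and rows downward; lengths in mm; the calibration is good to about 2 mm. A picture is of the moment at which its call begins: read the wrist's pose just before it. camera_params takes no time and is no camera call.
- hand_in(): hands the job in, once; it reports no verdict.
The state is a dict: "time": time; "joint_pos": joint angles; "qd": joint speeds; "joint_efforts": joint torques, N m; "tool_pos": TCP position; "tcp_rot": TCP orientation; "ft_force": force on the tool from outside, world axes, zero at the start; "wrist_torque": the same for the moment, N m; "finger_gap": finger opening in mm.
Only numpy, scipy, OpenCV 4.12 (cv2) and the standard library are available. Lean on these libraries where they do the work, as an engineer would, in place of code of your own. Each camera call takes 0.05 s, during which the arm holds its last target. There are 200 camera calls.

## Working session

There is one attempt and no reset: what is moved stays moved. The work goes in short steps, Python scripts to look and compute and a tool call to move; the robot and the scene stay as the last step left them, time stands still between calls to the robot, and variables do not carry over. Pictures are saved under pics/ and viewed, about 8 in all and at most 12, crops included, and the job is handed in when it is done.

Besides the shell and the picture viewer there is one more tool, called after "Emit:" as name(argument=value, ...), one argument or row to a line, values as JSON. servo_tool: Moves the arm, as the interface text tells. Its arguments: {"type":"object","properties":{"motion":{"type":"array"},"force":{"type":"number"}},"required":["motion"]}

```bash
mkdir -p pics; ls; python3 - <<'E'
from bench import *
import cv2,numpy as np
for n in("scene","side"):
    cv2.imwrite(f"pics/{n}0.png",cv2.resize(snapshot(n),(800,600)))
    p=camera_params(n);print(n,{k:np.round(v,3).tolist() for k,v in p.items()})
print({k:np.round(v,4).tolist() for k,v in camera_params("wrist").items()})
print(hold_point_z); print(sense())
E
```

```text
pics
scene {'fx': 417.866, 'fy': 417.866, 'cx': 257.442, 'cy': 195.666, 'D': [-0.068, 0.0, 0.0, 0.0, 0.0], 'R': [[0.094, 0.995, -0.017], [0.789, -0.085, -0.608], [-0.607, 0.044, -0.794]], 't': [-17.977, -317.962, 1609.832]}
side {'fx': 453.692, 'fy': 453.692, 'cx': 252.056, 'cy': 200.197, 'D': [-0.093, 0.0, 0.0, 0.0, 0.0], 'R': [[-0.811, -0.584, -0.016], [-0.401, 0.576, -0.712], [0.426, -0.572, -0.702]], 't': [357.552, 231.495, 1377.027]}
{'fx': 290.2499, 'fy': 290.2499, 'cx': 255.5241, 'cy': 191.1077, 'D': [-0.0387, 0.0, 0.0, 0.0, 0.0], 'tool_from_camera': [[0.0006, -0.9533, -0.302, 78.3669], [1.0, 0.0003, 0.0009, 0.103], [-0.0008, -0.302, 0.9533, -141.4341], [0.0, 0.0, 0.0, 1.0]]}
18.700000000000003
{'time': 0.1, 'joint_pos': array([-4.89671406e+00,  7.50949907e+00,  8.53218294e+01,  1.05337566e-03,
        8.72616115e+01, -4.89388163e+00]), 'qd': array([ 0.04130412, -0.11027464, -0.08078619, -0.07159397, -0.03507958,
        0.09074416]), 'joint_efforts': array([ 1.52257860e-03, -5.70947063e+01, -5.01941299e+01, -1.80579236e-04,
        8.16394575e-03,  5.26326357e-05]), 'tool_pos': array([5.99518668e+02, 3.20331353e-02, 2.30374294e+02]), 'tcp_rot': array([-1.79907489e+02, -8.97700925e-03,  8.99971091e+01]), 'ft_force': array([-0.22868128,  0.53678544,  1.38395958]), 'wrist_torque': array([-0.00546116, -0.00595724,  0.02099181]), 'finger_gap': 85.34679280007721}
```

View pics/scene0.png

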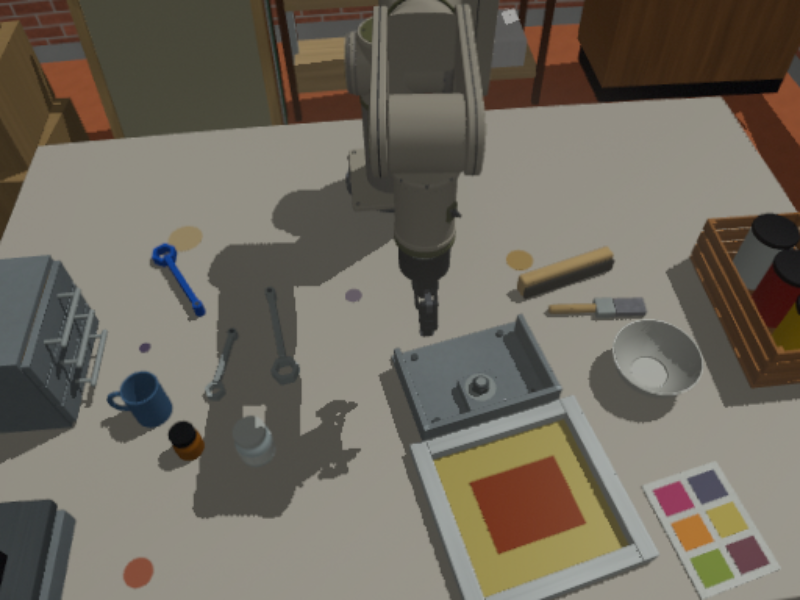

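View pics/side0.png

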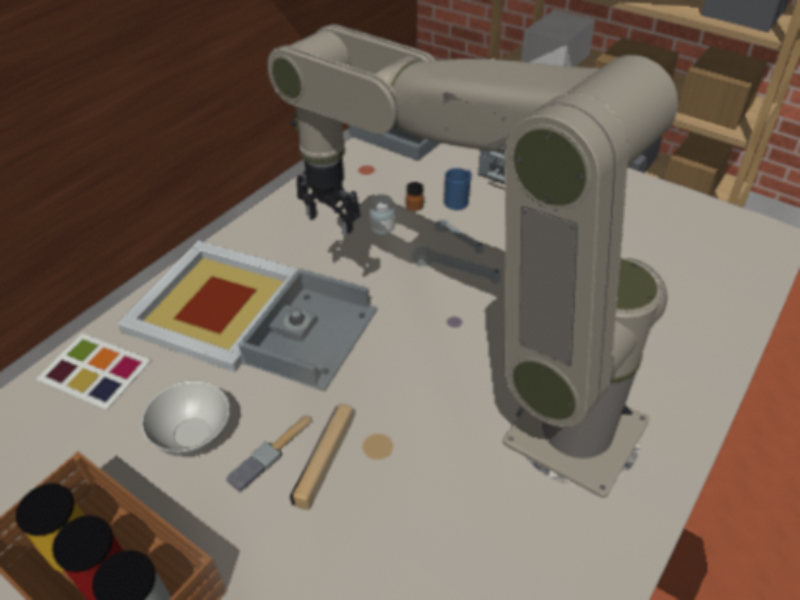

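Scene view (800x600 px): the larger spanner has its ring at (286,368) and knob at (270,292). The small one is at (215,388)-(232,333) and the blue look-alike at (165,255). The nut is at (480,383), with the pocket opening towards the robot. Next I cast rays for a first estimate.

```bash
cat > h.py <<'E'
from bench import *
import cv2,numpy as np
from scipy.spatial.transform import Rotation as Ro
def cast(name,px,z,pose=None):
    "pixel -> world point on plane z (mm)"
    p=camera_params(name);K=np.array([[p["fx"],0,p["cx"]],[0,p["fy"],p["cy"]],[0,0,1]])
    u=cv2.undistortPoints(np.array(px,float).reshape(-1,1,2),K,np.array(p["D"]))[:,0]
    d=np.c_[u,np.ones(len(u))]
    if name=="wrist":
        T=np.array(p["tool_from_camera"]);s=pose or sense()
        Rt=Ro.from_euler("xyz",s["tcp_rot"],degrees=True).as_matrix()
        d=d@(Rt@T[:3,:3]).T;o=Rt@T[:3,3]+s["tool_pos"]
    else:
        R=np.array(p["R"]);d=d@R;o=-R.T@np.array(p["t"])
    return o+d*((z-o[2])/d[:,2])[:,None]
def unproj(name,X,pose=None):
    p=camera_params(name);K=np.array([[p["fx"],0,p["cx"]],[0,p["fy"],p["cy"]],[0,0,1]])
    X=np.atleast_2d(X).astype(float)
    if name=="wrist":
        T=np.array(p["tool_from_camera"]);s=pose or sense()
        Rt=Ro.from_euler("xyz",s["tcp_rot"],degrees=True).as_matrix()
        c=((X-s["tool_pos"])@Rt-T[:3,3])@T[:3,:3]
    else: c=X@np.array(p["R"]).T+np.array(p["t"])
    return cv2.projectPoints(c,np.zeros(3),np.zeros(3),K,np.array(p["D"]))[0][:,0]
E
python3 - <<'E'
from h import *
s=.64
print("ring,knob",cast("scene",np.array([[286,368],[270,292]])*s,22))
print("small",cast("scene",np.array([[215,388],[232,333]])*s,22))
print("nut",cast("scene",np.array([[480,383]])*s,55),cast("side",np.array([[295,317]])*s,55))
print("walls FL FR BL BR",cast("scene",np.array([[395,352],[520,320],[412,432],[557,375]])*s,62))
E
```

```text
ring,knob [[ 543.49341955 -257.62487102   22.        ]
 [ 351.48621731 -293.74587731   22.        ]]
small [[ 574.49890931 -391.93464759   22.        ]
 [ 449.33197146 -367.37449182   22.        ]]
nut [[634.18895672 100.94544942  55.        ]] [[621.87395797 114.48969921  55.        ]]
walls FL FR BL BR [[555.15226082 -47.22004873  62.        ]
 [507.17353884 200.10016159  62.        ]
 [722.35480629 -32.59577279  62.        ]
 [636.71512284 242.16639038  62.        ]]
```

```bash
python3 - <<'E'
from h import *
s=sense();im=snapshot("wrist");cv2.imwrite("pics/w0raw.png",im);np.save("w0.npy",s,allow_pickle=True)
cv2.imwrite("pics/w0.png",cv2.resize(im,(800,600),interpolation=cv2.INTER_CUBIC));print(s["tool_pos"],unproj("wrist",[628,108,55],s)/.64)
E
```

```text
[5.99518668e+02 3.20331353e-02 2.30374294e+02] [[442.91969953 108.36561524]]
```

View pics/w0.png

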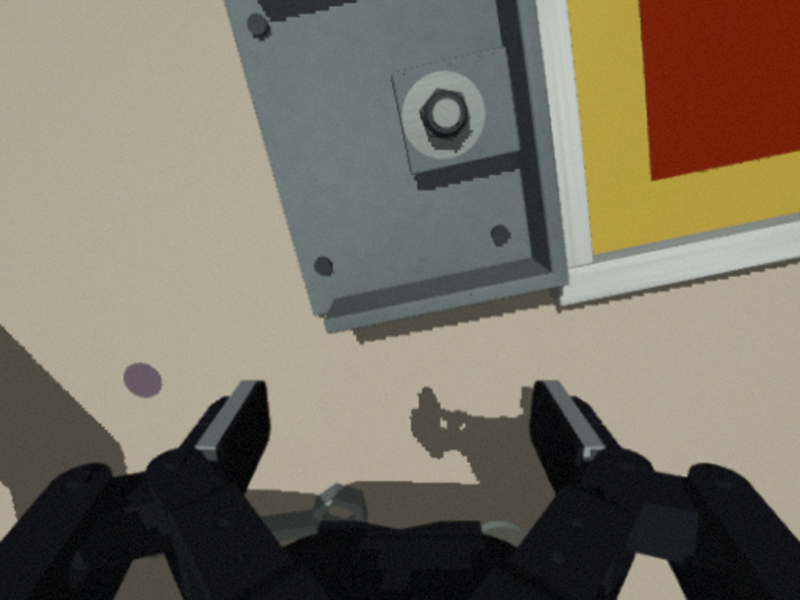

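Emit:
servo_tool(
  motion=[
    [85, -39, -20, 3, 0, 0, 0],
    [85, -39, -20, 3, 0, 0, 0],
    [85, -39, -20, 3, 0, 0, 0],
    [85, -39, -20, 3, 0, 0, 0],
    [85, -39, -20, 3, 0, 0, 0],
    [85, -39, -20, 3, 0, 0, 0],
    [85, -39, -20, 3, 0, 0, 0],
    [85, 0, 0, 0, 0, 0, 0.14],
    [85, 0, 0, 0, 0, 0, 0.14],
    [85, 0, 0, 0, 0, 0, 0.14],
  ],
)

```text
time: 1.15
tool_pos: [451.7, -282.2, 204.6]
tcp_rot: [-179.6, 0.0, 65.5]
ft_force: [0.0, 0.2, -0.6]
finger_gap: 84.6
```

Emit:
servo_tool(
  motion=[
    [85, 0, 0, 0, 0, 0, 0.14],
    [85, 0, 0, 0, 0, 0, 0.14],
    [85, 0, 0, 0, 0, 0, 0.14],
    [85, 0, 0, 0, 0, 0, 0.14],
    [85, 0, 0, 0, 0, 0, 0.14],
    [85, 0, 0, 0, 0, 0, 0.14],
    [85, 0, 0, 0, 0, 0, 0.14],
    [85, 0, 0, 0, 0, 0, 0],
  ],
)

```text
time: 1.95
tool_pos: [449.5, -281.8, 201.5]
tcp_rot: [-179.6, 0.6, 6.7]
ft_force: [0.5, -0.5, 0.5]
finger_gap: 85.0
```

Wrist view: the stud end is at (446,112), the seat washer disc at (444,114), the seat block's front edge runs (392,76)-(412,172) and the base plate's front edge (228,0)-(316,310).

```bash
python3 - <<'E'
from h import *
s=np.load("w0.npy",allow_pickle=True).item();k=.64
c=lambda p,z:cast("wrist",np.array(p)*k,z,s)[:,:2].round(1)
print("stud",c([[446,112]],56.5),"disc",c([[444,114.5]],35))
f=c([[228,0],[316,310]],10);d=f[0]-f[1];print("front",f,np.degrees(np.arctan2(-d[0],d[1])))
b=c([[392,76],[412,172]],35);d=b[0]-b[1];print("block",b,np.linalg.norm(d),np.degrees(np.arctan2(-d[0],d[1])))
w=c([[332,296],[552,264]],62);d=w[1]-w[0];print("wall",w,np.degrees(np.arctan2(d[1],d[0])))
im=cv2.imread("pics/w0raw.png")
crop=cv2.resize(im[45:100,255:315],None,fx=8,fy=8,interpolation=cv2.INTER_CUBIC)
s=sense();w=snapshot("wrist");cv2.imwrite("pics/w1raw.png",w);np.save("w1.npy",s,allow_pickle=True)
big=cv2.resize(w,(512,384))
can=np.zeros((440,992,3),np.uint8);can[:384,:512]=big;can[:440,512:992]=crop[:440,:480]
cv2.imwrite("pics/c1.png",cv2.resize(can,(800,355)))
E
```

```text
stud [[628.5 105. ]] disc [[629.2 105.3]]
front [[477.1 184.4]
 [527.9 -46.9]] 12.387097189076481
block [[593.2 129.9]
 [607.3  66.5]] 64.94897997659392 12.538376142514897
wall [[550.1 -18.4]
 [705.5   5.3]] 8.671341931373721
```

View pics/c1.png

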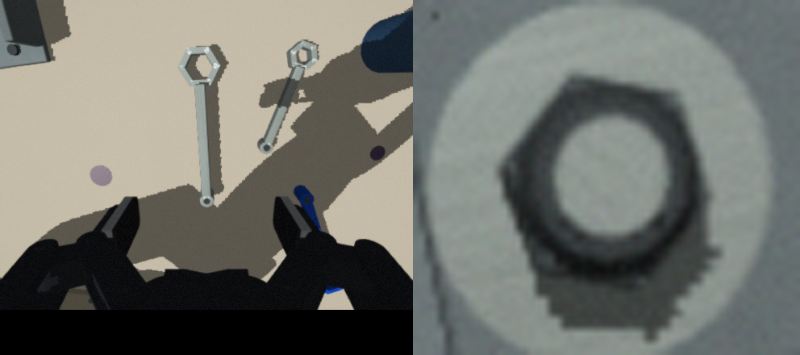

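```bash
python3 - <<'E'
from h import *
s=np.load("w0.npy",allow_pickle=True).item()
v=np.array([[570,77],[680,97],[500,170],[706,185]],float)/.80645
v=(v-[512,0])/8+[255,45]
N=np.array([628.8,105.2])
for z in(49,44):
    p=cast("wrist",v,z,s)[:,:2]-N;print(z,p.round(1).tolist(),np.hypot(*p.T).round(1),(np.degrees(np.arctan2(p[:,1],p[:,0]))-12.4).round(1))
s=np.load("w1.npy",allow_pickle=True).item();print(s["tool_pos"],s["tcp_rot"])
q=np.array([[200,66],[207,201]])/.80645
r=cast("wrist",q[:1],22,s)[0];k=cast("wrist",q[1:],30,s)[0];print(r,k,np.linalg.norm((r-k)[:2]),np.degrees(np.arctan2(*(r-k)[1::-1])))
# finer: bright spanner mask centroid lines of the handle
im=cv2.imread("pics/w1raw.png");m=(im.min(2)>0)
h=cv2.cvtColor(im,cv2.COLOR_BGR2HSV)
L=[]
for row in range(110,240,10):
    c=255+ (row-110)/14
    a=im[row,225:285].astype(int); L.append((row,(a[:,2]-a[:,0]).tolist()))
for r_,a in L[::4]:print(r_,a)
E
```

```text
49 [[-6.2, 14.7], [11.4, 11.8], [-17.2, 0.8], [16.1, -1.4]] [16.  16.4 17.2 16.2] [100.5  33.6 165.  -17.3]
44 [[-5.8, 15.4], [12.1, 12.4], [-17.0, 1.2], [16.8, -1.0]] [16.4 17.3 17.  16.9] [ 98.4  33.5 163.5 -15.7]
[ 449.54090155 -281.80579435  201.54391619] [-179.58607671    0.55890528    6.68998891]
[ 541.39524221 -260.80398307   22.        ] [ 352.84547618 -292.35479276   30.        ] 191.17130502040658 9.499527012494074
110 [28, 31, 28, 28, 28, 28, 27, 28, 28, 28, 29, 27, 29, 28, 26, 28, 8, -2, -4, -3, -3, -3, -6, -4, -4, -4, -3, 0, -4, -2, 12, 16, 15, 15, 15, 13, 13, 14, 12, 15, 14, 15, 13, 14, 16, 18, 28, 29, 27, 30, 29, 29, 28, 30, 29, 28, 28, 28, 31, 30]
150 [28, 28, 27, 27, 28, 29, 28, 29, 29, 27, 27, 27, 28, 28, 28, 27, 26, 28, 27, 2, -4, 0, 0, -2, -5, -4, -5, -5, -2, -4, -5, -3, 8, 12, 16, 17, 15, 17, 15, 16, 13, 15, 15, 14, 15, 14, 18, 27, 28, 28, 29, 29, 27, 28, 26, 29, 28, 28, 28, 27]
190 [29, 28, 28, 28, 26, 29, 28, 29, 27, 27, 30, 27, 27, 28, 30, 28, 28, 29, 28, 29, 27, 19, -2, -2, -4, -3, -3, -2, -7, -5, -5, -2, -2, -1, 8, 10, 16, 12, 13, 15, 15, 14, 14, 15, 14, 13, 16, 15, 22, 28, 27, 29, 28, 27, 26, 30, 28, 29, 28, 29]
230 [25, 21, 15, 15, 18, 16, 19, 15, 14, 13, 16, 16, 17, 18, 26, 26, 28, 30, 30, 28, 30, 28, 30, 24, 16, -1, -1, -3, -4, -6, -7, -3, -5, -6, -5, -2, 3, 12, 14, 14, 19, 15, 15, 13, 16, 14, 17, 13, 11, 11, 16, 15, 19, 29, 27, 31, 28, 28, 28, 27]
```

```bash
cat >> h.py <<'E'
def goto(xyz,yaw):
    "tool-frame shift (mm) and rotvec (rad) from here to an upright tool at xyz, yaw"
    s=sense();R=Ro.from_euler("xyz",s["tcp_rot"],degrees=True);T=Ro.from_euler("xyz",[180,0,yaw],degrees=True)
    print("pos",s["tool_pos"].round(1),s["tcp_rot"].round(1),"F",s["ft_force"].round(1),"M",s["wrist_torque"].round(2),"gap",round(s["finger_gap"],1),"t",s["time"])
    print("shift",R.inv().apply(np.array(xyz)-s["tool_pos"]).round(1),"turn",(R.inv()*T).as_rotvec().round(3))
E
python3 -c "
from h import *
goto([457.6,-274.8,5],9.5)"
```

```text
pos [ 449.5 -281.8  201.6] [-179.6    0.6    7. ] F [ 0.5  0.1 -0. ] M [-0.   -0.    0.01] gap 85.0 t 2.0
shift [ 10.8  -4.5 196.5] turn [-0.008  0.01  -0.044]
```

Emit:
servo_tool(
  motion=[
    [85, 5, -2, 25, -0.004, 0.005, -0.022],
    [85, 5, -2, 25, -0.004, 0.005, -0.022],
    [85, 0, 0, 30, 0, 0, 0],
    [85, 0, 0, 30, 0, 0, 0],
    [85, 0, 0, 0, 0, 0, 0],
  ],
)

```text
time: 2.5
tool_pos: [459.9, -276.9, 89.7]
tcp_rot: [179.8, -0.2, 11.0]
ft_force: [-1.0, 0.9, -0.7]
finger_gap: 84.9
```

```bash
python3 -c "
from h import *
goto([457.6,-274.8,5],9.5)"
```

```text
pos [ 459.9 -276.9   89.7] [179.8  -0.2  11. ] F [-1.   0.9 -0.7] M [ 0.02  0.04 -0.03] gap 84.9 t 2.5
shift [-2.1 -2.8 84.7] turn [ 0.004 -0.003  0.026]
```

Emit:
servo_tool(
  motion=[
    [85, -2, -3, 30, 0.004, -0.003, 0.026],
    [85, 0, 0, 30, 0, 0, 0],
    [85, 0, 0, 15, 0, 0, 0],
    [85, 0, 0, 5, 0, 0, 0],
    [85, 0, 0, 0, 0, 0, 0],
  ],
)

```text
time: 3.0
tool_pos: [460.9, -276.9, 13.9]
tcp_rot: [179.8, -0.3, 10.1]
ft_force: [0.1, 0.4, -0.7]
finger_gap: 84.9
```

```bash
python3 -c "
from h import *
goto([457.6,-274.8,5],9.5)"
```

```text
pos [ 460.9 -276.9   13.9] [179.8  -0.3  10.1] F [ 0.1  0.4 -0.7] M [-0.01  0.04 -0.03] gap 84.9 t 3.0
shift [-2.9 -2.7  8.9] turn [ 0.004 -0.005  0.011]
```

Emit:
servo_tool(
  motion=[
    [85, -3, -3, 7, 0.004, -0.005, 0.011],
    [85, -1, -1, 3, 0, 0, 0],
    [85, 0, 0, 0, 0, 0, 0],
  ],
)

```text
time: 3.3
tool_pos: [458.4, -275.2, 7.1]
tcp_rot: [179.8, -0.2, 9.5]
ft_force: [-0.5, -0.4, 0.4]
finger_gap: 85.0
```

```bash
python3 -c "
from h import *
goto([457.6,-274.8,5],9.5)"
```

```text
pos [ 458.4 -275.2    7.1] [179.8  -0.2   9.5] F [-0.5 -0.4  0.4] M [ 0.03 -0.04  0.02] gap 85.0 t 3.3
shift [-0.7 -0.6  2. ] turn [ 0.004 -0.003 -0.   ]
```

Emit:
servo_tool(
  motion=[
    [0, 0, 0, 2, 0, 0, 0],
    [0, 0, 0, 0, 0, 0, 0],
    [0, 0, 0, 0, 0, 0, 0],
    [0, 0, 0, 0, 0, 0, 0],
    [0, 0, 0, 0, 0, 0, 0],
    [0, 0, 0, 0, 0, 0, 0],
  ],
  force=80,
)

```text
time: 3.9
tool_pos: [459.5, -275.9, 6.8]
tcp_rot: [179.7, -0.3, 9.5]
ft_force: [1.1, -0.7, -1.2]
finger_gap: 12.9
```

```bash
python3 -c "
from h import *
goto([457.6,-274.8,125],9.5)"
```

```text
pos [ 459.5 -275.9    6.8] [179.7  -0.3   9.5] F [ 1.1 -0.7 -1.2] M [-0.09 -0.05  0.01] gap 12.9 t 3.9
shift [  -1.1   -0.8 -118.2] turn [ 0.005 -0.005  0.   ]
```

Emit:
servo_tool(
  motion=[
    [0, 0, 0, -15, 0, 0, 0],
    [0, 0, 0, -35, 0, 0, 0],
    [0, 0, 0, -40, 0, 0, 0],
    [0, 0, 0, -40, 0, 0, 0],
    [0, 0, 0, 0, 0, 0, 0],
    [0, 0, 0, 0, 0, 0, 0],
  ],
)

```text
time: 4.5
tool_pos: [456.1, -273.4, 142.5]
tcp_rot: [179.9, -0.0, 9.5]
ft_force: [0.1, 0.5, -3.8]
finger_gap: 12.7
```

```bash
python3 - <<'E'
from h import *
s=sense();im=snapshot("wrist");cv2.imwrite("pics/w2raw.png",im);np.save("w2.npy",s,allow_pickle=True)
cv2.imwrite("pics/w2.png",cv2.resize(im,(800,600),interpolation=cv2.INTER_CUBIC))
a=np.radians(22.4);goto([628.8-84*np.cos(a),105.2-84*np.sin(a),125],22.4)
E
```

```text
pos [ 456.6 -273.8  142.9] [ 1.799e+02 -1.000e-01  9.500e+00] F [ 0.1  0.4 -2.2] M [-0.05 -0.04  0.02] gap 12.7 t 4.55
shift [ 150.6 -326.6   17.5] turn [ 0.002 -0.001 -0.225]
```

View pics/w2.png

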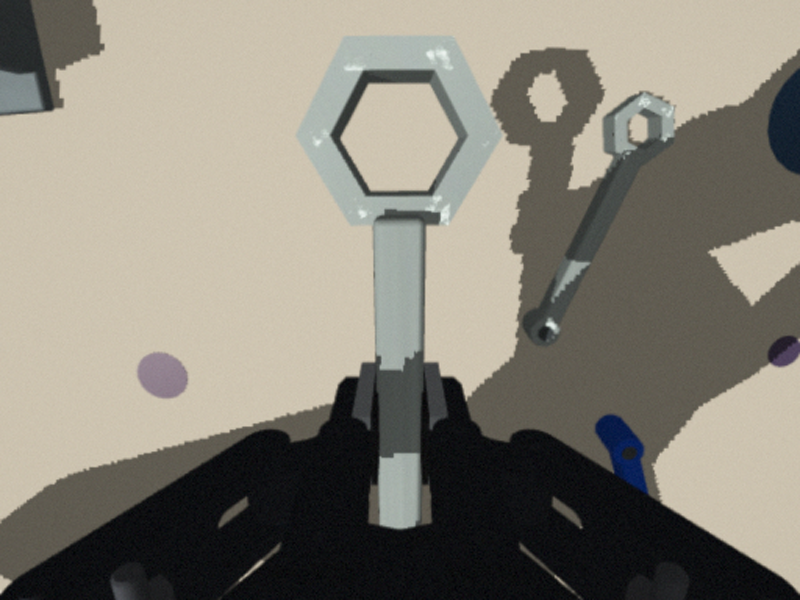

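The spanner is held straight. The ring's vertices are at (298,134) and (501,134), with flats at y=36 and y=225.

```bash
python3 - <<'E'
from h import *
s=np.load("w2.npy",allow_pickle=True).item();z=s["tool_pos"][2]+15.2
p=cast("wrist",np.array([[298,134],[501,134],[399,36],[399,225],[400,133]])*.64,z,s)
R=Ro.from_euler("xyz",s["tcp_rot"],degrees=True)
print(R.inv().apply(p-s["tool_pos"]).round(1))
E
```

```text
[[ 83.1 -27.8 -15.2]
 [ 83.2  25.7 -15.1]
 [106.4  -1.2 -15.1]
 [ 59.1  -1.1 -15.2]
 [ 83.3  -0.9 -15.2]]
```

Emit:
servo_tool(
  motion=[
    [0, 15, -33, 0, 0, 0, 0],
    [0, 15, -33, 0, 0, 0, 0],
    [0, 15, -33, 0, 0, 0, 0],
    [0, 15, -33, 0, 0, 0, 0],
    [0, 15, -33, 0, 0, 0, 0],
    [0, 15, -33, 0, 0, 0, 0],
    [0, 15, -33, 0, 0, 0, 0],
    [0, 15, -33, 0, 0, 0, 0],
    [0, 15, -33, 0, 0, 0, 0],
    [0, 0, 0, 0, 0, 0, 0],
  ],
)

```text
time: 5.55
tool_pos: [533.6, 54.0, 126.9]
tcp_rot: [-179.6, 1.2, 9.2]
ft_force: [-0.2, -0.1, -2.7]
finger_gap: 12.8
```

Emit:
servo_tool(
  motion=[
    [0, 0, 0, 0, 0, 0, -0.12],
    [0, 0, 0, 0, 0, 0, -0.1],
    [0, 0, 0, 0, 0, 0, 0],
  ],
)

```text
time: 5.85
tool_pos: [529.9, 54.8, 121.6]
tcp_rot: [-179.2, 1.6, 22.4]
ft_force: [0.5, 0.2, -3.0]
finger_gap: 12.4
```

```bash
cat >> h.py <<'E'
N=np.array([628.8,105.2]);RX,RY=83.,-1.
def seat(yaw,z,n=N):
    a=np.radians(yaw);c,s=np.cos(a),np.sin(a)
    xy=n-RX*np.array([c,s])-RY*np.array([s,-c]);goto([*xy,z],yaw)
def ring():
    s=sense();R=Ro.from_euler("xyz",s["tcp_rot"],degrees=True)
    print("ring underside",(R.apply([RX,RY,6.8])+s["tool_pos"]).round(1),"yaw",s["tcp_rot"][2].round(1),"F",s["ft_force"].round(1),"M",s["wrist_torque"].round(2),"t",s["time"])
E
python3 -c "
from h import *
seat(22.4,95)"
```

```text
pos [529.9  54.8 121.6] [-179.2    1.6   22.4] F [ 0.5  0.2 -3. ] M [-0.03 -0.05  0.02] gap 12.4 t 5.85
shift [28.3 -7.5 25.9] turn [-0.014  0.028  0.   ]
```

Emit:
servo_tool(
  motion=[
    [0, 10, -3, 0, -0.007, 0.014, 0],
    [0, 10, -3, 8, -0.007, 0.014, 0],
    [0, 6, -1, 8, 0, 0, 0],
    [0, 0, 0, 0, 0, 0, 0],
    [0, 0, 0, 0, 0, 0, 0],
  ],
)

```text
time: 6.35
tool_pos: [551.1, 70.7, 101.7]
tcp_rot: [-180.0, 0.1, 21.7]
ft_force: [0.8, -0.8, -2.6]
finger_gap: 12.4
```

```bash
python3 - <<'E'
from h import *
seat(22.4,95)
s=sense();im=snapshot("wrist");cv2.imwrite("pics/w3raw.png",im);np.save("w3.npy",s,allow_pickle=True)
cv2.imwrite("pics/w3.png",cv2.resize(im[0:220,100:420],(800,550),interpolation=cv2.INTER_CUBIC))
print((unproj("wrist",[*N,56.5],s)-[100,0])*2.5)
E
```

```text
pos [551.1  70.7 101.7] [-1.80e+02  1.00e-01  2.17e+01] F [ 0.8 -0.8 -2.6] M [0.01 0.02 0.01] gap 12.4 t 6.35
shift [ 1.9 -1.3  6.7] turn [-0.001  0.002 -0.012]
[[379.16455539 218.41766469]]
```

View pics/w3.png

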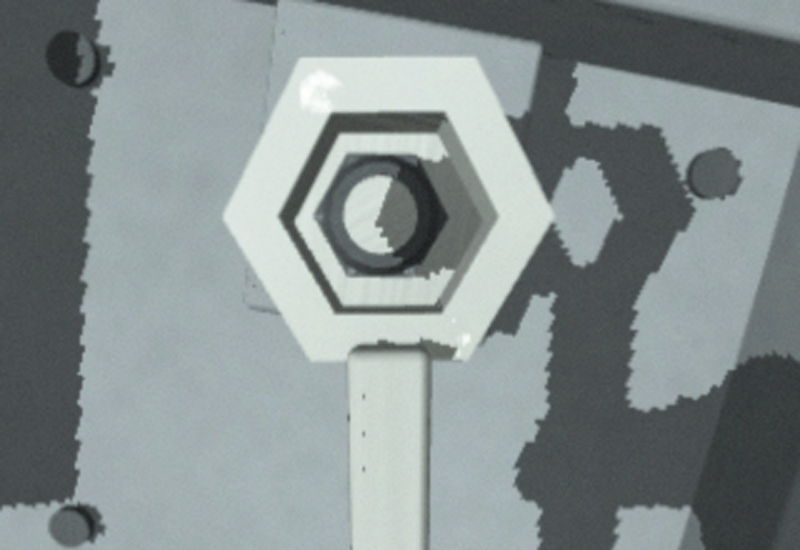

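The nut's hexagon lines up with the ring hole. The stud is at (380,217) against a predicted (379,218), so I descend.

Emit:
servo_tool(
  motion=[
    [0, 2, -1.3, 10, 0, 0, 0],
    [0, 1, -1, 15, 0, 0, 0],
    [0, 0, 0, 10, 0, 0, 0],
    [0, 0, 0, 0, 0, 0, 0],
    [0, 0, 0, 0, 0, 0, 0],
  ],
)

```text
time: 6.9
tool_pos: [552.4, 73.6, 63.2]
tcp_rot: [-180.0, 0.2, 21.6]
ft_force: [0.5, -0.7, -1.0]
finger_gap: 12.4
```

```bash
python3 -c "
from h import *
seat(21.7,55);ring()"
```

```text
pos [552.4  73.6  63.2] [-180.     0.2   21.6] F [ 0.5 -0.7 -1. ] M [-0.01 -0.04 -0.03] gap 12.4 t 6.9
shift [-0.3 -0.1  8.2] turn [-0.001  0.003 -0.002]
ring underside [629.2 105.1  56.1] yaw 21.6 F [ 0.5 -0.7 -1. ] M [-0.01 -0.04 -0.03] t 6.9
```

Emit:
servo_tool(
  motion=[
    [0, -0.3, -0.1, 4, 0, 0.002, 0],
    [0, 0, 0, 4, 0, 0, 0],
    [0, 0, 0, 0, 0, 0, 0],
  ],
)

```text
time: 7.2
tool_pos: [552.3, 73.5, 55.0]
tcp_rot: [-180.0, 0.0, 21.6]
ft_force: [-0.7, 0.6, -3.5]
finger_gap: 12.7
```

```bash
python3 -c "
from h import *
seat(21.7,45);ring()"
```

```text
pos [552.3  73.5  55. ] [-180.     0.    21.6] F [-0.7  0.6 -3.5] M [-0.01 -0.    0.03] gap 12.7 t 7.2
shift [-0.3 -0.1 10. ] turn [-0.001  0.    -0.002]
ring underside [629.1 105.   48.1] yaw 21.6 F [-0.7  0.6 -3.5] M [-0.01 -0.    0.03] t 7.2
```

Emit:
servo_tool(
  motion=[
    [0, -0.2, 0, 4, 0, 0, 0],
    [0, 0, 0, 4, 0, 0, 0],
    [0, 0, 0, 2, 0, 0, 0],
    [0, 0, 0, 0, 0, 0, 0],
  ],
)

```text
time: 7.6
tool_pos: [552.6, 73.5, 44.7]
tcp_rot: [-180.0, -0.0, 21.6]
ft_force: [0.2, -0.7, -2.6]
finger_gap: 12.6
```

```bash
python3 -c "
from h import *
seat(21.7,42.5);ring()"
```

```text
pos [552.6  73.5  44.7] [-180.    -0.    21.6] F [ 0.2 -0.7 -2.6] M [ 0.08 -0.03  0.01] gap 12.6 t 7.6
shift [-0.5 -0.3  2.2] turn [-0.    -0.001 -0.002]
ring underside [629.4 105.   38. ] yaw 21.6 F [ 0.2 -0.7 -2.6] M [ 0.08 -0.03  0.01] t 7.6
```

Emit:
servo_tool(
  motion=[
    [0, -0.3, -5, 1, 0, 0, 0.06],
    [0, 0.2, -6.6, 0, 0, 0, 0.08],
    [0, 0.2, -6.6, 0, 0, 0, 0.08],
    [0, 0, 0, 0, 0, 0, 0],
  ],
)

```text
time: 8.0
tool_pos: [547.9, 91.8, 44.1]
tcp_rot: [-179.9, -0.1, 8.6]
ft_force: [-0.5, -0.2, -3.8]
finger_gap: 12.9
```

```bash
python3 -c "
from h import *
ring()
seat(sense()['tcp_rot'][2],43.5)"
```

```text
ring underside [629.9 105.2  37.5] yaw 8.6 F [-0.5 -0.2 -3.8] M [-0.11  0.01 -0.01] t 8.0
pos [547.9  91.8  44.1] [-1.799e+02 -1.000e-01  8.600e+00] F [-0.5 -0.2 -3.8] M [-0.11  0.01 -0.01] gap 12.9 t 8.0
shift [-1.1 -0.2  0.6] turn [-0.001 -0.002  0.   ]
```

Emit:
servo_tool(
  motion=[
    [0, -0.9, -6.6, 0, 0, 0, 0.08],
    [0, 0.1, -6.6, 0, 0, 0, 0.08],
    [0, 0.1, -6.6, 0, 0, 0, 0.08],
  ],
)

```text
time: 8.3
tool_pos: [547.2, 111.0, 44.1]
tcp_rot: [-179.9, -0.3, -5.1]
ft_force: [2.2, 1.5, -5.3]
finger_gap: 12.6
```

```bash
python3 -c "
from h import *
ring()
seat(sense()['tcp_rot'][2],43.5)"
```

```text
ring underside [630.  104.7  37.7] yaw -5.1 F [ 2.2  1.5 -5.3] M [ 0.19 -0.22  0.34] t 8.3
pos [547.2 111.   44.1] [-179.9   -0.3   -5.1] F [ 2.2  1.5 -5.3] M [ 0.19 -0.22  0.34] gap 12.6 t 8.3
shift [-1.2 -0.4  0.6] turn [-0.002 -0.005  0.   ]
```

Emit:
servo_tool(
  motion=[
    [0, -0.9, -6.9, 0, 0, -0.003, 0.08],
    [0, 0, -6.6, 0, 0, 0, 0.08],
    [0, 0, -6.6, 0, 0, 0, 0.08],
    [0, 0, -6.6, 0, 0, 0, 0.08],
  ],
)

```text
time: 8.7
tool_pos: [553.6, 136.8, 44.1]
tcp_rot: [-179.8, -0.2, -23.5]
ft_force: [0.6, -0.1, -4.4]
finger_gap: 12.5
```

```bash
cat >> h.py <<'E'
def torque():
    s=sense();r=s["tool_pos"][:2]-N;F=s["ft_force"]
    print("T on nut",round(s["wrist_torque"][2]+(r[0]*F[1]-r[1]*F[0])/1000,3),"clamp-rel deg",round(s["tcp_rot"][2]-12.4,1))
E
python3 -c "
from h import *
ring();torque()
seat(sense()['tcp_rot'][2],43.5)"
```

```text
ring underside [630.1 104.6  37.6] yaw -23.5 F [ 0.6 -0.1 -4.4] M [ 0.08 -0.23  0.24] t 8.7
T on nut 0.233 clamp-rel deg -35.9
pos [553.6 136.8  44.1] [-179.8   -0.2  -23.5] F [ 0.6 -0.1 -4.4] M [ 0.08 -0.23  0.24] gap 12.5 t 8.7
shift [-1.4 -0.1  0.6] turn [-0.003 -0.004  0.   ]
```

Emit:
servo_tool(
  motion=[
    [0, 0.0, 5, 0, 0, -0.002, -0.06],
    [0, 0, 5, 0, 0, 0, -0.06],
    [0, 0, 0, 0, 0, 0, 0],
  ],
)

```text
time: 9.0
tool_pos: [550.1, 127.2, 43.9]
tcp_rot: [-179.9, -0.1, -16.2]
ft_force: [0.3, -0.5, -3.0]
finger_gap: 12.3
```

```bash
python3 -c "
from h import *
ring();torque()
seat(-16.1,75)"
```

```text
ring underside [630.1 105.1  37.3] yaw -16.2 F [ 0.3 -0.5 -3. ] M [ 0.03 -0.02 -0.02] t 9.0
T on nut 0.015 clamp-rel deg -28.6
pos [550.1 127.2  43.9] [-1.799e+02 -1.000e-01 -1.620e+01] F [ 0.3 -0.5 -3. ] M [ 0.03 -0.02 -0.02] gap 12.3 t 9.0
shift [ -1.2   0.3 -31.1] turn [-0.002 -0.002 -0.001]
```

Emit:
servo_tool(
  motion=[
    [0, 0, 0, -6, 0, 0, 0],
    [0, 0, 0, -14, 0, 0, 0],
    [0, 0, 0, -10, 0, 0, 0],
    [0, 0, 0, 0, 0, 0, 0],
  ],
)

```text
time: 9.4
tool_pos: [551.0, 127.1, 77.6]
tcp_rot: [-179.9, -0.2, -16.3]
ft_force: [1.1, 0.4, -2.3]
finger_gap: 12.8
```

Emit:
servo_tool(
  motion=[
    [0, 0.8, 10.8, 0, 0, 0, -0.13],
    [0, 0.8, 10.8, 0, 0, 0, -0.13],
    [0, 0.8, 10.8, 0, 0, 0, -0.13],
    [0, 0.8, 10.8, 0, 0, 0, -0.13],
    [0, 0.8, 10.8, 0, 0, 0, -0.13],
    [0, 0.8, 10.8, 0, 0, 0, -0.13],
    [0, 0.8, 10.8, 0, 0, 0, -0.13],
    [0, 0.8, 10.8, 0, 0, 0, -0.13],
    [0, 0, 0, 0, 0, 0, 0],
  ],
)

```text
time: 10.3
tool_pos: [574.3, 45.9, 82.3]
tcp_rot: [179.7, -0.5, 45.7]
ft_force: [0.6, 0.3, -2.3]
finger_gap: 12.5
```

```bash
python3 - <<'E'
from h import *
ring();seat(43.9,64)
s=sense();im=snapshot("wrist");cv2.imwrite("pics/w4raw.png",im);np.save("w4.npy",s,allow_pickle=True)
cv2.imwrite("pics/w4.png",cv2.resize(im[20:160,155:355],(800,560),interpolation=cv2.INTER_CUBIC))
E
```

```text
ring underside [631.7 106.   76.2] yaw 45.7 F [ 0.6  0.3 -2.3] M [ 0.03 -0.06  0.02] t 10.3
pos [574.3  45.9  82.3] [179.7  -0.5  45.7] F [ 0.6  0.3 -2.3] M [ 0.03 -0.06  0.02] gap 12.5 t 10.3
shift [-2.7 -4.1 18.2] turn [ 0.005 -0.009  0.031]
```

View pics/w4.png

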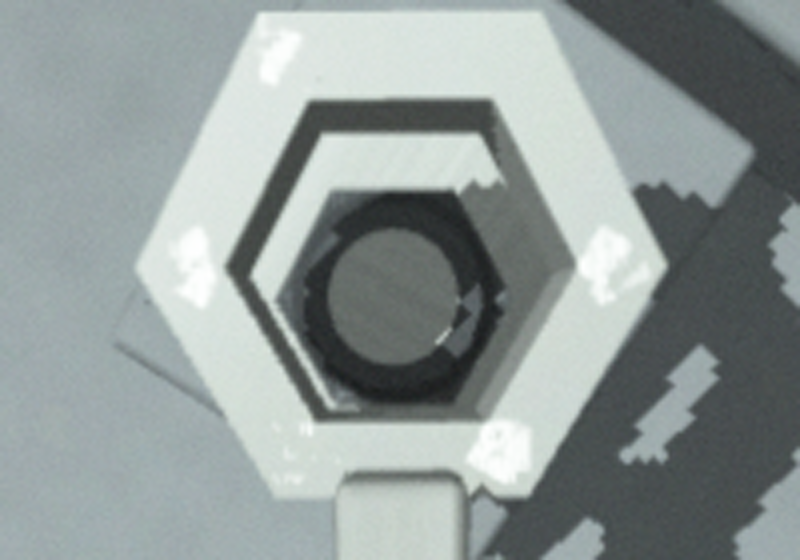

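The nut is aligned with the ring at this yaw: its top flat (330,190)-(452,190) is parallel to the ring's. The stud is at (394,297), so I check its position and correct.

```bash
python3 - <<'E'
from h import *
s=np.load("w4.npy",allow_pickle=True).item()
print(cast("wrist",[[155+394/4,20+297/4]],56.5,s), cast("wrist",[[155+402/4,20+266/4]],s["tool_pos"][2]+15.2,s))
seat(45.2,64)
E
```

```text
[[629.91360795 105.15593142  56.5       ]] [[631.9320685  105.99987246  97.46573524]]
pos [573.8  46.5  82.1] [179.7  -0.5  45.4] F [ 0.   0.1 -2.7] M [0.04 0.01 0.03] gap 12.2 t 10.35
shift [-2.8 -1.4 18.1] turn [ 0.005 -0.008  0.004]
```

Emit:
servo_tool(
  motion=[
    [0, -2, -1.2, 6, 0.005, -0.008, 0],
    [0, -1, -0.5, 8, 0, 0, 0],
    [0, 0, 0, 3, 0, 0, 0],
    [0, 0, 0, 0, 0, 0, 0],
  ],
)

```text
time: 10.75
tool_pos: [568.7, 47.2, 63.0]
tcp_rot: [-179.9, 0.1, 45.0]
ft_force: [-0.1, -0.8, -2.9]
finger_gap: 12.4
```

```bash
sed -i 's/N=np.array(\[628.8,105.2\])/N=np.array([629.5,105.2])/' h.py; python3 -c "
from h import *
ring();seat(45.2,55)"
```

```text
ring underside [626.7 106.5  56.1] yaw 45.0 F [-0.1 -0.8 -2.9] M [ 0.06 -0.01  0.04] t 10.75
pos [568.7  47.2  63. ] [-1.799e+02  1.000e-01  4.500e+01] F [-0.1 -0.8 -2.9] M [ 0.06 -0.01  0.04] gap 12.4 t 10.75
shift [1.  3.3 8. ] turn [-0.002  0.001 -0.004]
```

Emit:
servo_tool(
  motion=[
    [0, 0.8, 2.8, 0, 0, 0, 0],
    [0, 0, 0, 0, 0, 0, 0],
  ],
)

```text
time: 10.95
tool_pos: [570.9, 46.1, 62.6]
tcp_rot: [-179.8, 0.1, 44.9]
ft_force: [0.1, -0.3, -2.6]
finger_gap: 12.3
```

```bash
python3 -c "
from h import *
ring();seat(45.2,50)"
```

```text
ring underside [628.9 105.4  55.6] yaw 44.9 F [ 0.1 -0.3 -2.6] M [ 0.02 -0.04 -0.01] t 10.95
pos [570.9  46.1  62.6] [-1.798e+02  1.000e-01  4.490e+01] F [ 0.1 -0.3 -2.6] M [ 0.02 -0.04 -0.01] gap 12.3 t 10.95
shift [ 0.3  1.  12.6] turn [-0.003  0.002 -0.005]
```

Emit:
servo_tool(
  motion=[
    [0, 0.2, 0.6, 4, 0, 0, -0.005],
    [0, 0, 0, 4, 0, 0, 0],
    [0, 0, 0, 0, 0, 0, 0],
  ],
)

```text
time: 11.25
tool_pos: [572.0, 45.8, 54.4]
tcp_rot: [-179.9, 0.1, 45.2]
ft_force: [-0.0, 0.2, -3.3]
finger_gap: 12.3
```

```bash
python3 -c "
from h import *
ring();seat(45.2,43.8)"
```

```text
ring underside [629.7 105.4  47.5] yaw 45.2 F [-0.   0.2 -3.3] M [ 0.04 -0.06  0.01] t 11.25
pos [572.   45.8  54.4] [-1.799e+02  1.000e-01  4.520e+01] F [-0.   0.2 -3.3] M [ 0.04 -0.06  0.01] gap 12.3 t 11.25
shift [-0.3 -0.1 10.6] turn [-0.002  0.001  0.001]
```

Emit:
servo_tool(
  motion=[
    [0, -0.2, 0, 4, 0, 0, 0],
    [0, 0, 0, 4, 0, 0, 0],
    [0, 0, 0, 2, 0, 0, 0],
    [0, 0, 0, 0, 0, 0, 0],
  ],
)

```text
time: 11.65
tool_pos: [571.7, 45.6, 43.3]
tcp_rot: [-179.9, 0.1, 45.2]
ft_force: [-1.0, -0.5, -3.5]
finger_gap: 12.3
```

```bash
python3 -c "
from h import *
ring();torque();seat(45.2,43.8)"
```

```text
ring underside [629.4 105.2  36.4] yaw 45.2 F [-1.  -0.5 -3.5] M [ 0.06 -0.02 -0.  ] t 11.65
T on nut -0.03 clamp-rel deg 32.8
pos [571.7  45.6  43.3] [-1.799e+02  1.000e-01  4.520e+01] F [-1.  -0.5 -3.5] M [ 0.06 -0.02 -0.  ] gap 12.3 t 11.65
shift [ 0.  -0.  -0.5] turn [-0.003  0.001  0.   ]
```

Emit:
servo_tool(
  motion=[
    [0, 0.1, -6.6, 0, 0, 0, 0.08],
    [0, 0.1, -6.6, 0, 0, 0, 0.08],
    [0, 0.1, -6.6, 0, 0, 0, 0.08],
    [0, 0.1, -6.6, 0, 0, 0, 0.08],
    [0, 0.1, -6.6, 0, 0, 0, 0.08],
  ],
)

```text
time: 12.15
tool_pos: [553.0, 73.5, 43.4]
tcp_rot: [-179.9, 0.0, 21.5]
ft_force: [1.5, 0.9, -4.8]
finger_gap: 12.5
```

```bash
python3 -c "
from h import *
ring();torque();seat(sense()['tcp_rot'][2],43)"
```

```text
ring underside [629.8 104.9  36.5] yaw 21.5 F [ 1.5  0.9 -4.8] M [ 0.15 -0.28  0.26] t 12.15
T on nut 0.236 clamp-rel deg 9.1
pos [553.   73.5  43.4] [-179.9    0.    21.5] F [ 1.5  0.9 -4.8] M [ 0.15 -0.28  0.26] gap 12.5 t 12.15
shift [-0.2 -0.4  0.4] turn [-0.002  0.001 -0.   ]
```

Emit:
servo_tool(
  motion=[
    [0, 0, -6.9, 0, 0, 0, 0.08],
    [0, 0.1, -6.6, 0, 0, 0, 0.08],
    [0, 0.1, -6.6, 0, 0, 0, 0.08],
    [0, 0.1, -6.6, 0, 0, 0, 0.08],
    [0, 0.1, -5, 0, 0, 0, 0.06],
  ],
)

```text
time: 12.65
tool_pos: [547.0, 105.6, 43.3]
tcp_rot: [-179.9, -0.1, -1.1]
ft_force: [1.0, -0.7, -5.0]
finger_gap: 12.2
```

```bash
python3 -c "
from h import *
ring();torque();seat(sense()['tcp_rot'][2],43)"
```

```text
ring underside [630.  105.   36.5] yaw -1.1 F [ 1.  -0.7 -5. ] M [-0.1  -0.15  0.26] t 12.65
T on nut 0.315 clamp-rel deg -13.5
pos [547.  105.6  43.3] [-1.799e+02 -1.000e-01 -1.100e+00] F [ 1.  -0.7 -5. ] M [-0.1  -0.15  0.26] gap 12.2 t 12.65
shift [-0.5 -0.2  0.3] turn [-0.001 -0.001  0.   ]
```

Emit:
servo_tool(
  motion=[
    [0, -0.3, -2.6, 0, 0, 0, 0.03],
    [0, 0, -2.5, 0, 0, 0, 0.03],
    [0, 0, -2.5, 0, 0, 0, 0.03],
  ],
)

```text
time: 12.95
tool_pos: [547.4, 113.3, 43.1]
tcp_rot: [-180.0, -0.1, -6.5]
ft_force: [1.4, -0.3, -3.1]
finger_gap: 12.6
```

```bash
python3 -c "
from h import *
ring();torque()"
```

```text
ring underside [630.  104.9  36.5] yaw -6.5 F [ 1.4 -0.3 -3.1] M [-0.06 -0.07  0.2 ] t 12.95
T on nut 0.222 clamp-rel deg -18.9
```

Emit:
servo_tool(
  motion=[
    [0, -0.2, -1.3, 0, 0, 0, 0.015],
    [0, 0, -1.3, 0, 0, 0, 0.015],
  ],
)

```text
time: 13.15
tool_pos: [547.8, 115.9, 43.1]
tcp_rot: [-180.0, -0.1, -8.3]
ft_force: [0.7, -1.2, -5.3]
finger_gap: 12.5
```

```bash
python3 -c "
from h import *
ring();torque()"
```

```text
ring underside [630.  105.   36.5] yaw -8.3 F [ 0.7 -1.2 -5.3] M [-0.07  0.01  0.2 ] t 13.15
T on nut 0.294 clamp-rel deg -20.7
```

Emit:
servo_tool(
  motion=[
    [0, -0.1, -1.2, 0, 0, 0, 0.015],
    [0, 0, -1.2, 0, 0, 0, 0.015],
  ],
)

```text
time: 13.35
tool_pos: [548.2, 118.4, 43.1]
tcp_rot: [-180.0, -0.2, -10.1]
ft_force: [1.8, -0.1, -4.8]
finger_gap: 12.6
```

```bash
python3 -c "
from h import *
ring();torque()"
```

```text
ring underside [630.1 104.8  36.5] yaw -10.1 F [ 1.8 -0.1 -4.8] M [ 0.01 -0.12  0.14] t 13.35
T on nut 0.117 clamp-rel deg -22.5
```

```bash
cat >> h.py <<'E'
def tavg(n=6):
    T=[]
    for i in range(n):
        s=sense();r=s["tool_pos"][:2]-N;F=s["ft_force"];T.append([s["wrist_torque"][2]+(r[0]*F[1]-r[1]*F[0])/1000,s["wrist_torque"][2],*F,s["tcp_rot"][2]])
        snapshot("wrist")
    T=np.array(T);print("T",T[:,0].round(2),"mean",T.mean(0).round(3))
E
python3 -c "
from h import *
tavg()"
```

```text
T [0.12 0.22 0.23 0.06 0.11 0.14] mean [  0.148   0.124   1.477  -0.537  -4.513 -10.093]
```

Emit:
servo_tool(
  motion=[
    [0, -0.1, -1, 0, 0, 0, 0.012],
  ],
)

```text
time: 13.75
tool_pos: [548.3, 119.3, 43.1]
tcp_rot: [-180.0, -0.2, -10.8]
ft_force: [2.0, -0.5, -4.6]
finger_gap: 12.2
```

```bash
python3 -c "
from h import *
tavg();ring()"
```

```text
T [0.25 0.22 0.14 0.15 0.16 0.14] mean [  0.177   0.167   1.97   -0.461  -4.559 -10.768]
ring underside [630.  104.8  36.6] yaw -10.7 F [ 2.  -1.3 -4.8] M [-0.01 -0.2   0.16] t 14.05
```

Emit:
servo_tool(
  motion=[
    [0, -0.1, -1.2, 0, 0, 0, 0.015],
    [0, 0, -1.2, 0, 0, 0, 0.015],
  ],
)

```text
time: 14.25
tool_pos: [548.8, 121.8, 43.2]
tcp_rot: [-180.0, -0.2, -12.6]
ft_force: [1.9, -0.4, -4.9]
finger_gap: 12.6
```

```bash
python3 -c "
from h import *
tavg();ring()"
```

```text
T [0.26 0.13 0.1  0.18 0.1  0.09] mean [  0.144   0.162   2.278  -0.243  -5.078 -12.532]
ring underside [630.1 104.8  36.6] yaw -12.5 F [ 3.4  0.9 -5.5] M [ 0.09 -0.32  0.19] t 14.55
```

Emit:
servo_tool(
  motion=[
    [0, -0.1, -1.2, 0, 0, 0, 0.015],
    [0, 0, -1.2, 0, 0, 0, 0.015],
  ],
)

```text
time: 14.75
tool_pos: [549.4, 124.2, 43.2]
tcp_rot: [-179.9, -0.2, -14.3]
ft_force: [2.9, 0.7, -5.8]
finger_gap: 12.7
```

```bash
python3 -c "
from h import *
tavg();ring()"
```

```text
T [0.24 0.16 0.11 0.08 0.19 0.1 ] mean [  0.145   0.203   2.929   0.026  -5.513 -14.27 ]
ring underside [630.1 104.7  36.7] yaw -14.2 F [ 3.5  0.5 -5.6] M [ 0.1  -0.34  0.23] t 15.05
```

Emit:
servo_tool(
  motion=[
    [0, 0.3, -1.2, 0, 0, 0, 0.015],
    [0, 0.1, -1.2, 0, 0, 0, 0.015],
  ],
)

```text
time: 15.25
tool_pos: [550.0, 126.4, 43.2]
tcp_rot: [-180.0, -0.1, -16.0]
ft_force: [2.4, -0.6, -4.8]
finger_gap: 12.6
```

```bash
python3 -c "
from h import *
tavg();ring()"
```

```text
T [0.41 0.34 0.39 0.39 0.37 0.3 ] mean [  0.365   0.366   1.256  -0.333  -4.069 -15.999]
ring underside [630.1 104.5  36.5] yaw -16.0 F [ 0.8 -0.2 -3.8] M [-0.06 -0.03  0.36] t 15.55
```

Emit:
servo_tool(
  motion=[
    [0, 0, -0.7, 0, 0, 0, 0.009],
  ],
)

```text
time: 15.65
tool_pos: [550.1, 126.9, 43.1]
tcp_rot: [-180.0, -0.1, -16.5]
ft_force: [0.7, 0.2, -4.6]
finger_gap: 12.4
```

```bash
python3 -c "
from h import *
tavg(5);ring()"
```

```text
T [0.45 0.54 0.33 0.5  0.44] mean [  0.454   0.428   0.791  -0.541  -4.417 -16.492]
ring underside [630.  104.4  36.5] yaw -16.5 F [ 0.1  0.5 -4.3] M [-0.1   0.02  0.4 ] t 15.9
```

Emit:
servo_tool(
  motion=[
    [0, 0, -0.6, 0, 0, 0, 0.009],
  ],
)

```text
time: 16.0
tool_pos: [550.3, 127.5, 43.1]
tcp_rot: [-180.0, -0.1, -17.0]
ft_force: [0.9, 0.1, -3.8]
finger_gap: 12.5
```

```bash
python3 -c "
from h import *
tavg(5);ring()"
```

```text
T [0.57 0.62 0.59 0.54 0.47] mean [  0.558   0.536   0.715  -0.473  -3.938 -17.005]
ring underside [629.9 104.3  36.5] yaw -17.0 F [ 1.2 -0.8 -4.6] M [-0.09 -0.07  0.46] t 16.25
```

Emit:
servo_tool(
  motion=[
    [0, 0.1, 4.2, 0, 0, 0, -0.05],
    [0, 0.1, 4.2, 0, 0, 0, -0.05],
    [0, 0.1, 3.5, 0, 0, 0, -0.04],
    [0, 0, 0, 0, 0, 0, 0],
  ],
)

```text
time: 16.65
tool_pos: [547.9, 116.6, 43.6]
tcp_rot: [-179.9, -0.2, -8.8]
ft_force: [0.4, 0.4, -3.1]
finger_gap: 12.3
```

```bash
python3 -c "
from h import *
tavg(4);ring();seat(sense()['tcp_rot'][2],43)"
```

```text
T [-0.04 -0.    0.07 -0.07] mean [-0.012  0.     0.503  0.083 -2.475 -8.839]
ring underside [630.2 105.2  37. ] yaw -8.8 F [-1.   0.5 -2.5] M [-0.03 -0.06 -0.  ] t 16.85
pos [548.  116.9  43.5] [-179.9   -0.2   -8.8] F [-1.   0.5 -2.5] M [-0.03 -0.06 -0.  ] gap 12.5 t 16.85
shift [-0.6  0.1  0.5] turn [-0.002 -0.003  0.   ]
```

Emit:
servo_tool(
  motion=[
    [0, 0, 0, -6, 0, 0, 0],
    [0, 0, 0, -12, 0, 0, 0],
    [0, 0, 0, -20, 0, 0, 0],
    [0, 0, 0, -30, 0, 0, 0],
    [0, 0, 0, -25, 0, 0, 0],
    [0, 0, 0, 0, 0, 0, 0],
    [0, 0, 0, 0, 0, 0, 0],
  ],
)

```text
time: 17.55
tool_pos: [547.7, 117.5, 143.7]
tcp_rot: [-179.8, -0.2, -8.9]
ft_force: [-0.4, -0.2, -3.1]
finger_gap: 12.6
```

```bash
python3 - <<'E'
from h import *
goto([459,-275,120],9.5)
s=sense();im=snapshot("wrist");np.save("w5.npy",s,allow_pickle=True);cv2.imwrite("pics/w5raw.png",im)
cv2.imwrite("pics/w5.png",cv2.resize(im[20:180,135:375],(780,520),interpolation=cv2.INTER_CUBIC))
E
```

```text
pos [547.7 117.5 143.7] [-179.8   -0.2   -8.9] F [-0.4 -0.2 -3.1] M [-0.03  0.03 -0.  ] gap 12.6 t 17.55
shift [-26.6 401.6  22.3] turn [-0.002 -0.005 -0.322]
```

View pics/w5.png

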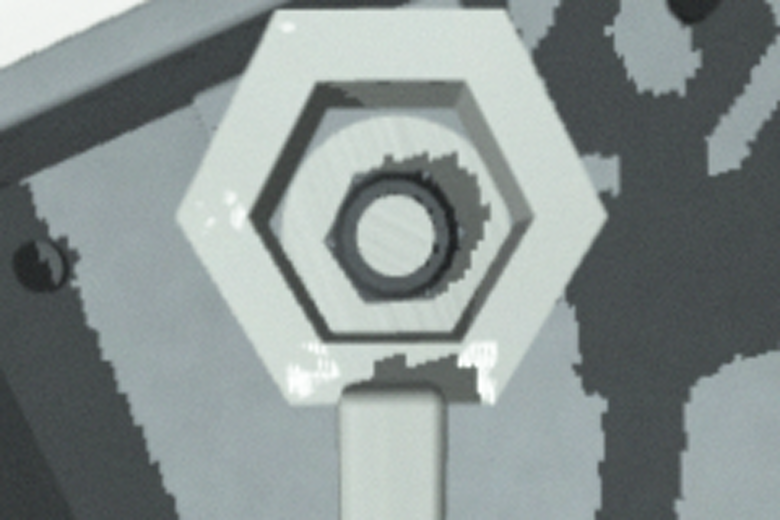

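Through the ring the nut is still aligned, with its left vertex at (327,240) and its bottom flat at y≈300. That puts it at about 2.4 rad within my error, so it was not turned back. Now I lay the spanner down where it came from.

Emit:
servo_tool(
  motion=[
    [0, -2.7, 40, 0, 0, 0, 0],
    [0, -2.7, 40, 0, 0, 0, 0],
    [0, -2.7, 40, 0, 0, 0, 0],
    [0, -2.7, 40, 0, 0, 0, 0],
    [0, -2.7, 40, 0, 0, 0, 0],
    [0, -2.7, 40, 0, 0, 0, 0],
    [0, -2.7, 40, 0, 0, 0, 0],
    [0, -2.7, 40, 0, 0, 0, 0],
    [0, -2.7, 40, 0, 0, 0, 0],
    [0, -2.7, 40, 0, 0, 0, 0],
  ],
)

```text
time: 18.6
tool_pos: [448.7, -278.8, 125.2]
tcp_rot: [-179.4, 0.9, -8.4]
ft_force: [0.6, 0.6, -2.9]
finger_gap: 12.8
```

Emit:
servo_tool(
  motion=[
    [0, 0, 0, 0, 0, 0, -0.11],
    [0, 0, 0, 0, 0, 0, -0.11],
    [0, 0, 0, 0, 0, 0, -0.1],
    [0, 0, 0, 0, 0, 0, 0],
  ],
)

```text
time: 19.0
tool_pos: [442.6, -283.0, 117.7]
tcp_rot: [-178.8, 1.2, 10.0]
ft_force: [0.2, -0.1, -2.8]
finger_gap: 12.7
```

```bash
python3 -c "
from h import *
goto([459,-275,8],9.5)"
```

```text
pos [ 442.6 -283.   117.7] [-178.8    1.2   10. ] F [ 0.2 -0.1 -2.8] M [ 0.01 -0.01  0.02] gap 12.7 t 19.0
shift [ 19.7  -2.7 109.4] turn [-0.021  0.02   0.009]
```

Emit:
servo_tool(
  motion=[
    [0, 8, -1, 20, -0.011, 0.01, 0],
    [0, 6, -1, 30, -0.01, 0.01, 0],
    [0, 0, 0, 25, 0, 0, 0],
    [0, 0, 0, 10, 0, 0, 0],
    [0, 0, 0, 0, 0, 0, 0],
    [0, 0, 0, 0, 0, 0, 0],
  ],
)

```text
time: 19.6
tool_pos: [453.6, -275.5, 26.1]
tcp_rot: [-179.8, 0.2, 9.1]
ft_force: [0.5, -0.6, -2.8]
finger_gap: 12.6
```

```bash
python3 -c "
from h import *
goto([459,-275,8],9.5)"
```

```text
pos [ 453.6 -275.5   26.1] [-179.8    0.2    9.1] F [ 0.5 -0.6 -2.8] M [ 0.01 -0.12  0.02] gap 12.6 t 19.6
shift [ 5.5  0.4 18.1] turn [-0.004  0.003 -0.006]
```

Emit:
servo_tool(
  motion=[
    [0, 0, 0, 8, -0.004, 0.003, 0],
    [0, 0, 0, 6, 0, 0, 0],
    [0, 0, 0, 3, 0, 0, 0],
    [0, 0, 0, 0, 0, 0, 0],
    [0, 0, 0, 0, 0, 0, 0],
  ],
)

```text
time: 20.1
tool_pos: [455.9, -277.4, 11.5]
tcp_rot: [179.7, -0.2, 9.1]
ft_force: [-0.5, 0.3, -2.7]
finger_gap: 13.0
```

```bash
python3 -c "
from h import *
goto([459,-275,8],9.5)"
```

```text
pos [ 455.9 -277.4   11.5] [179.7  -0.2   9.1] F [-0.5  0.3 -2.7] M [ 0.02 -0.03 -0.01] gap 13.0 t 20.1
shift [ 3.4 -1.9  3.5] turn [ 0.005 -0.004 -0.008]
```

Emit:
servo_tool(
  motion=[
    [0, 0, 0, 2, 0.003, -0.003, 0],
    [0, 0, 0, 2, 0, 0, 0],
    [0, 0, 0, 1, 0, 0, 0],
  ],
)

```text
time: 20.4
tool_pos: [456.6, -278.0, 7.1]
tcp_rot: [179.8, -0.1, 9.0]
ft_force: [0.3, 0.1, -2.7]
finger_gap: 12.6
```

Emit:
servo_tool(
  motion=[
    [0, 0, 0, 0.5, 0, 0, 0],
  ],
)

```text
time: 20.5
tool_pos: [456.5, -278.0, 6.7]
tcp_rot: [179.9, -0.1, 9.0]
ft_force: [-4.0, 1.8, 6.8]
finger_gap: 12.7
```

Contact with the table at 6.7 mm, the same height as at the pick. I open and retreat.

Emit:
servo_tool(
  motion=[
    [85, 0, 0, 0, 0, 0, 0],
    [85, 0, 0, 0, 0, 0, 0],
    [85, 0, 0, 0, 0, 0, 0],
    [85, 0, 0, 0, 0, 0, 0],
    [85, 0, 0, 0, 0, 0, 0],
    [85, 0, 0, -20, 0, 0, 0],
    [85, 0, 0, -40, 0, 0, 0],
    [85, 0, 0, -40, 0, 0, 0],
    [85, 0, 0, -40, 0, 0, 0],
    [85, 0, 0, 0, 0, 0, 0],
  ],
)

```text
time: 21.5
tool_pos: [455.6, -277.1, 151.0]
tcp_rot: [179.9, -0.0, 9.0]
ft_force: [0.5, -0.3, 1.1]
finger_gap: 84.9
```

Emit:
servo_tool(
  motion=[
    [85, 0, 0, 0, 0, 0, 0],
    [85, 0, 0, 0, 0, 0, 0],
  ],
)

```text
time: 21.7
tool_pos: [455.9, -277.4, 151.6]
tcp_rot: [179.8, -0.1, 9.0]
ft_force: [0.9, 0.5, -0.4]
finger_gap: 84.7
```

```bash
python3 - <<'E'
from h import *
print(sense()["ft_force"],sense()["time"])
a=cv2.resize(snapshot("wrist"),(400,300));b=cv2.resize(snapshot("scene"),(400,300))
cv2.imwrite("pics/end.png",np.hstack([a,b]))
E
```

```text
[ 0.92644274  0.47224471 -0.44034553] 21.7
```

View pics/end.png

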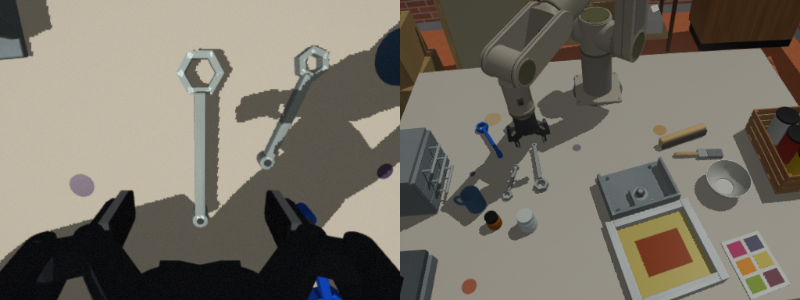

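The larger spanner lies flat: ring at (203,72) and knob at (200,222) in the left view. The gripper is clear and nothing else has visibly moved.

```bash
python3 -c "
from bench import *
print(hand_in())"
```

```text
the job is handed in; nothing more can be done
None
```

I tightened the nut in two clockwise strokes with one reseat, took the spanner off and laid it back where it came from. I handed the job in at about 22 s of the 72 s; it reported no verdict.

- **Torque:** it stayed near 0.15–0.3 N m while the nut turned. It then rose from 0.37 to 0.45 to 0.56 N m on the stop (averages of 5–6 noisy readings). I deliberately went about 0.1 N m past the 0.45 N m target. I could not tell whether the turning friction of about 0.2 N m also loads the bolt, and 0.56 stays under the 0.7 limit either way.
- **Nut position:** the nut looked aligned with the ring after lifting off, at about 2.46 rad by camera, against the 2.4 rad stop. The difference is within my roughly 0.06 rad angle error, so "on its stop" rests mainly on the torque rise.
- **Disagreement:** the measured nut centre drifted about 1 mm between views (x from 628.8 to about 630 mm). It caused no noticeable contact forces.
- **Spanner:** it touched the table at the same tool height as when picked up (6.7 mm). In the last picture it lies flat, roughly 400 mm from the nut. The gripper was clear, the wrist force was near zero, and nothing else had visibly moved.

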